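# Clip the tension weight onto the ribbon frame

### The arm

A 7-joint arm with a two-finger parallel gripper is mounted at the origin on a cart in front of the work surface, level with it; the furniture and walls round the work are solid. World frame = base frame: x ahead of the robot, y to its left, z up, the work surface at z = 0. Lengths are in m, angles in rad, forces in N, time in s.
With the tool pointing down it reaches from about 0.4 to 0.9 m from the base axis. Payload 5.6 kg.
Tool frame: the origin (TCP) lies at the very end of the fingers, on their centre line; the grasp point (between the pads) lies 19 mm behind it; z points along the fingers, y is the line along which they close (so a half turn about z gives the same grasp; the last joint's range is limited). The gripper opens to 92 mm and grips with 3 to 60 N. Pads are 20 mm wide; open, the fingers measure 128 mm over their backs; the gripper's body (75 mm by 189 mm) begins 69 mm behind the grasp point.
Start: joints at [-1.325, 0.468, -0.012, 1.603, 0.006, 1.071, -0.056], TCP at [0.185, 0.623, 0.215] pointing down, gripper open.
Joint ranges: [-2.53, 2.53], [-0.31, 2.02], [-1.57, 1.55], [0.28, 2.44], [-1.29, 4.43], [0.15, 1.84], [-2.92, 2.92]. Speed limits (rad/s): [2.57, 2.57, 3.14, 3.14, 3.14, 3.14, 3.14].

### API

Orientations are given as a unit quaternion [w, x, y, z].
In Python, from cell import robot gives the robot as it stands. Calls block until the motion is done:
- robot.move_to(position, orientation): joint-space move of the TCP to a pose.
- robot.move_straight(position, frame=None, feed=0.15): straight line of the TCP; frame=None keeps the orientation; feed is the mean speed in m/s.
- robot.set_joints(angles): joint-space move.
- robot.set_gripper(opening, squeeze=None): finger opening in m; squeeze is the grip in N (None keeps the last); returns when the fingers have stopped.
- robot.dwell(seconds).
- robot.inverse_kinematics(position, orientation): joint angles nearest the present ones, or None.
- robot.capture(name): name is "scene" or "top" or "wrist"; returns the picture (480x640x3 uint8, red, green, blue); there is no depth.
- robot.camera_params(name): a dict with "fx", "fy", "cx", "cy" (pixels), "dist" ([k1, k2, p1, p2, k3] as OpenCV has them; the pictures are not rectified), "R" (3x3) and "t" (3): a world point X has camera coordinates R X + t. Camera axes: x right, y down, z forward; pixel columns grow to the right and rows downward; lengths in m; the calibration is good to about 2 mm. A picture is of the moment at which its call begins: read the wrist's pose just before it. camera_params takes no time and is no camera call; for the wrist camera it gives the pose at the moment of the call.
A pose or a line that the arm cannot do raises robot.Unreachable and nothing moves.
- robot.sign_off(): hands the job in; it is judged then, once.
Readings, each from a call of its own:
- robot.get_time_s(): time.
- robot.get_joint_pos(): joint angles.
- robot.get_joint_velocities(): joint speeds.
- robot.get_joint_efforts(): joint torques, N m.
- robot.get_ee_pos(): TCP position.
- robot.get_eef_rot(): TCP orientation.
- robot.get_wrist_force(): force on the tool from outside, world axes, zero at the start.
- robot.get_moment(): the same for the moment, N m.
- robot.get_opening(): finger opening in m.
- robot.get_gripper_force(): force on a finger pad.
Only numpy, scipy, OpenCV 4.12 (cv2) and the standard library are available. Lean on these libraries where they do the work, as an engineer would, in place of code of your own. Each camera call takes 0.05 s, during which the arm holds its last target. There are 200 camera calls.

### The job

Pick up the tension weight by its wooden grip and hang its safety hook on the steel bar of the ribbon frame, between the two collars: push the mouth down onto the bar until the bar is fully home and the sprung latch has snapped shut behind it. Then tug it gently but clearly upwards, so that the bar bears on the shut latch for a moment, to prove that it holds, let the weight hang from the bar again and let go. Feel your way, push and tug only as hard as a hand needs and never ram it, and leave the jar, the stamp and the paper rose where they are.

Things in the scene. Friction and masses are not known exactly. Their poses are not given: they have to be found in the camera images.
- hook: The tension weight, loose, 0.2 to 0.35 kg, standing upright, 168 mm tall; origin: centre of its underside, z up. A round steel weight (diameter 56, z 0 to 28 mm), from it a back limb on the -x side up to an inverted-U steel hook (16 mm thick in y, mouth down), on top a wooden grip tab (12 mm in x, 36 in y, z 112 to 168). Centre of mass under the seat. It may hang facing either way.
- hook_gap (a point): Middle of the side opening, 47 mm above the underside, 47 mm under the seat, x = y = 0. Between the weight's top (z 28) and the tip limb's lowest point (z 66, x 8 to 20 mm) the +x side is open; the back limb (x -24 to -14) closes the -x side. Bring the hook, moving towards its own +x, over the bar so that the bar comes to this point; then push down: the bar goes up into the throat (x -8 to +8).
- hook_seat (a point): Where the centre of the bar lies when it is fully home in the hook: 94 mm above the underside, at x = y = 0 of the hook; axes as the hook's. The seat is a V that centres the bar.
- hook_grip (a point): Middle of the wooden grip tab, 142 mm above the underside, 48 mm above the seat; grip it across its 12 mm (along the hook's x).
- latch: The sprung steel latch across the hook's mouth: a finger 5 mm thick, 17 mm long, from its hinge (origin, in the tip limb 21.5 mm below the seat, x = 13.5 mm) slanting up towards -x. Shut, it stops a bar in the hook about 6 mm below the seat. Seat, bar and latch are rigid (feel for contact slowly); a tug of about 10 N is right, 30 N is ramming.
- latch_angle (a joint): Angle of the latch: 0 = shut, 1.15 rad = swung up into the mouth. A bar from below meets it about 24 mm below the seat and swings it up against its spring (push of some 5 to 10 N on the bar; the weight alone, 2 to 3.5 N, does not); it snaps back to 0 when the bar is within about 2 mm of home. It cannot swing down.
- ribbon_frame: The ribbon frame, fixed: wooden base plate 110 x 160 x 12 mm, two posts (26 x 14 mm, 147 mm high, 118 mm clear between) whose upright slots hold a level steel bar, diameter 12 mm, along the frame's y, clamped up to 5 mm above or below the slots' middle. Two collars (diameter 20) leave 40 mm of free bar in its middle. Origin: centre of the underside, z up.
- slot_mid (a point): Middle of the frame between the posts, at the mid-height of the slots, 135 mm above the table; axes as the frame's. The bar's axis passes over, through or under this point, within 5 mm in height, level; its true height is not measured: find it by feel or sight.
- candle_jar: Bystander: small candle jar with a lid, diameter 60, 60 mm high; origin at its underside.
- stamp: Bystander: wooden hand stamp 29 x 43 x 75 mm; origin at its underside.
- paper_rose: Bystander: small paper rose, diameter 50, 32 mm high; origin at its underside.
Mind the look-alikes: they are no part of the job. Of the things shaped like the hook, the dark steel one is meant.

How it is judged:
On the way, in this order (a step that is already met when the one before it is completed fails the run):
1. the hook is down on the bar, between the collars, and the latch has shut behind the bar (z of slot_mid in the frame of hook_seat between -0.009 and 0.009 m and x of slot_mid in the frame of hook_seat between -0.006 and 0.006 m and horizontal distance between slot_mid and hook_seat below 0.016 m and value of joint latch_angle below 0.12 rad), for 0.1 s.
2. tug: the hook is pulled upwards until its shut latch bears on the bar with more than 4 N (z of slot_mid in the frame of hook_seat between -0.0145 and 0.002 m and value of joint latch_angle below 0.12 rad and contact force between latch and ribbon_frame above 4 N), for 0.2 s.
At the end, for the whole second after the job is handed in: The weight hangs still (under 0.05 m/s) and upright (within 0.25 rad) from the bar between the collars (seat within 16 mm of the frame's middle along the bar), the hook's seat at the height of the bar (within 9 mm of the slots' middle), the latch shut behind the bar (under 0.12 rad) (all of step 1 and angle between hook's own z axis and vertical below 0.25 rad and linear speed of hook below 0.05 m/s); the robot touches nothing.
It fails at once if the hook is rammed: it presses on the frame with more than 30 N (contact force between hook and ribbon_frame above 30 N).
It fails at once if the jar is moved more than 25 mm (distance of candle_jar from where it was at the start of the episode above 0.025 m).
It fails at once if the stamp is moved more than 25 mm (distance of stamp from where it was at the start of the episode above 0.025 m).
It fails at once if the rose is moved more than 25 mm (distance of paper_rose from where it was at the start of the episode above 0.025 m).
It also fails if it takes over 58 s, if anything falls off the work surface, if the arm or the gripper's body presses on something with over 40 N, if the wrist force passes 120 N, or if a joint passes its speed limit or range.

## Working session

There is one attempt and no reset: what is moved stays moved. The work goes in short steps, each a Python script; the robot and the scene stay as the last script left them, time stands still between calls to the robot, and variables do not carry over. Pictures are saved under pics/ and viewed, at most 10 in all, crops included, and the job is handed in when it is done.

```bash
ls; mkdir -p pics; python3 - <<'E'
from cell import robot
import cv2,numpy as np
for n in ["scene","top"]:
    im=robot.capture(n); cv2.imwrite(f"pics/{n}0.png",im[:,:,::-1]); p=robot.camera_params(n)
    print(n,{k:np.round(v,3).tolist() for k,v in p.items()})
print(robot.get_time_s(),robot.get_eef_rot(),robot.get_ee_pos())
E
```

```text
pics
scene {'fx': 600.361, 'fy': 600.361, 'cx': 315.975, 'cy': 237.965, 'dist': [-0.183, 0.0, 0.0, 0.0, 0.0], 'R': [[0.895, -0.446, 0.017], [-0.339, -0.704, -0.624], [0.29, 0.553, -0.781]], 't': [-0.469, 0.287, 0.931]}
top {'fx': 448.303, 'fy': 448.303, 'cx': 314.395, 'cy': 248.29, 'dist': [-0.056, 0.0, 0.0, 0.0, 0.0], 'R': [[0.006, -1.0, -0.013], [-0.992, -0.004, -0.123], [0.123, 0.013, -0.992]], 't': [0.043, 0.553, 0.975]}
0.1 [-3.87543297e-05  1.43936913e-01  9.89586543e-01 -7.98156113e-04] [0.18505952 0.62256287 0.21373103]
```

View pics/scene0.png

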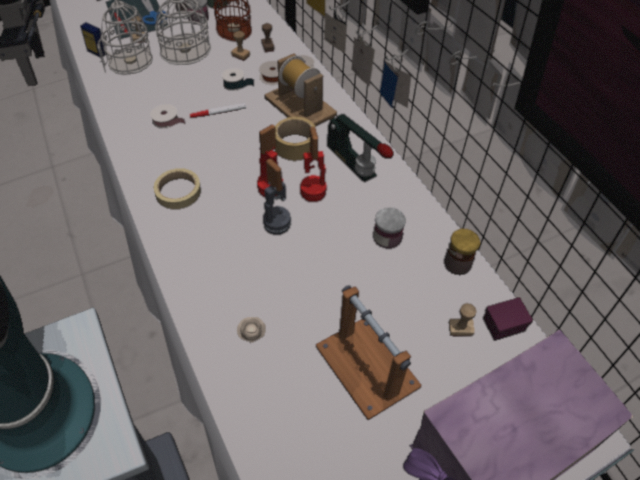

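View pics/top0.png

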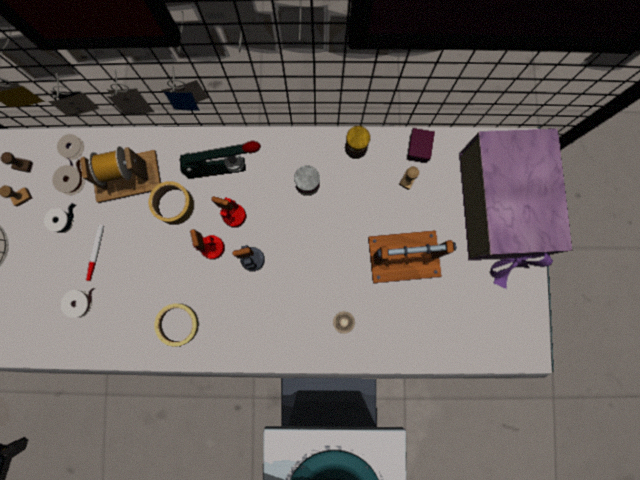

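The scene picture shows the dark hook at about (276,212), near two red look-alikes, and the frame at about (370,350). In the top picture they are at (250,257) and (405,256). Next I'll enlarge both for reading off points.

```bash
python3 - <<'E'
import cv2,numpy as np
S=cv2.imread("pics/scene0.png");T=cv2.imread("pics/top0.png")
def c(im,x,y,w,h,k): 
    o=cv2.resize(im[y:y+h,x:x+w],None,fx=k,fy=k,interpolation=cv2.INTER_CUBIC)
    for i in range(0,w,10): cv2.putText(o,str(x+i),(i*k,8),0,.3,(0,0,255),1); cv2.line(o,(i*k,9),(i*k,14),(0,0,255),1)
    for j in range(0,h,10): cv2.putText(o,str(y+j),(0,j*k+4),0,.3,(255,0,0),1); cv2.line(o,(20,j*k),(26,j*k),(255,0,0),1)
    return o
a=np.hstack([c(S,245,145,66,100,6)[:600],c(T,222,215,66,100,6)[:600]])
b=np.hstack([c(S,310,280,80*3//2,150,4)[:600,:400],c(T,360,215,100,150,4)[:600]])
cv2.imwrite("pics/a.png",a);cv2.imwrite("pics/b.png",cv2.hconcat([c(S,312,280,110,140,4)[:560,:400+40-0],c(T,365,215,90,140,4)]))
E
```

```text
(no output)
```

View pics/a.png

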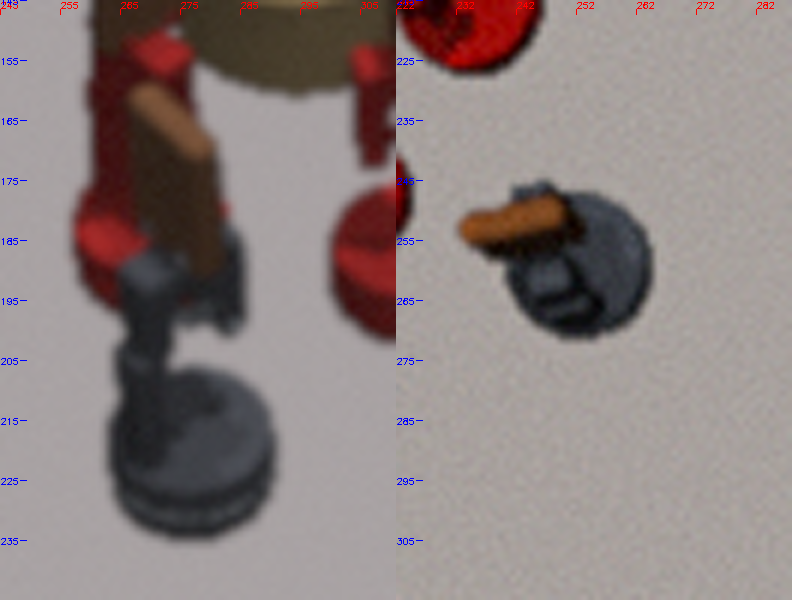

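View pics/b.png

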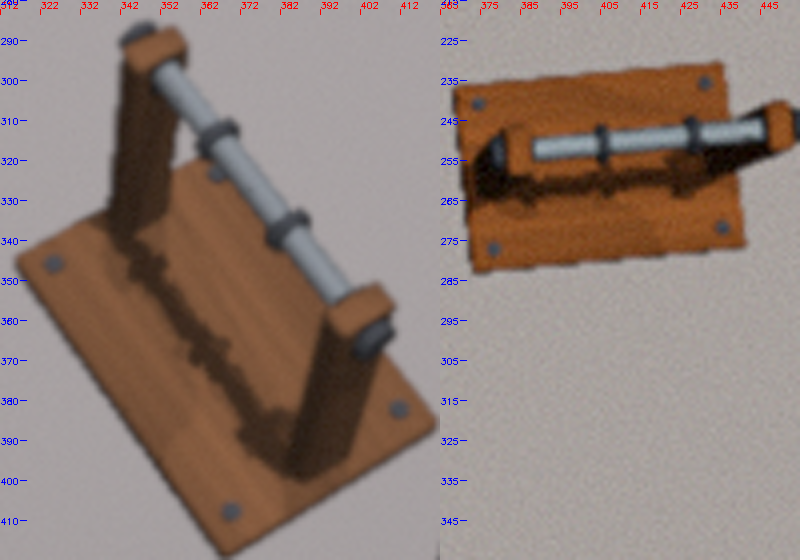

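The crops show the hook's tab top ends at scene (268.3,159.7) and (279.3,170.3), and at top (232.7,253.3) and (249.8,249.3). Its tip limb lies on the world +x side. The collars are at scene (366.5,314.3) and (384,337), and at top (405.8,250.8) and (428.3,248.5).

```bash
cat > h.py <<'E'
from cell import robot
import cv2,numpy as np
def ray(p,px):
    K=np.array([[p['fx'],0,p['cx']],[0,p['fy'],p['cy']],[0,0,1]])
    q=cv2.undistortPoints(np.array([[px]],float),K,np.array(p['dist'],float))[0,0]
    R=np.array(p['R']);d=R.T@np.array([q[0],q[1],1]);return -R.T@np.array(p['t']),d/np.linalg.norm(d)
def tri(*obs):
    A=0;b=0;rs=[ray(*o) for o in obs]
    for c,d in rs: P=np.eye(3)-np.outer(d,d);A=A+P;b=b+P@c
    X=np.linalg.solve(A,b);return X,max(np.linalg.norm(np.cross(X-c,d)) for c,d in rs)
def onz(p,px,z):
    c,d=ray(p,px);return c+d*(z-c[2])/d[2]
E
python3 - <<'E'
from h import *
S=robot.camera_params("scene");T=robot.camera_params("top")
np.set_printoptions(precision=4,suppress=True)
P={}
for n,s,t in [("tab+y",(268.3,159.7),(232.7,253.3)),("tab-y",(279.3,170.3),(249.8,249.3)),("col+y",(366.5,314.3),(405.75,250.75)),("col-y",(384,337),(428.25,248.5)),
 ("pl-x+y",(315.75,345.5),(373.75,283)),("pl-x-y",(367.5,419.5),(441.25,276.25)),("pl+x-y",(421.5,385.5),(435.5,230.5)),("jar",(390,219),(307,172)),("rose",(251,328),(343.5,322))]:
    P[n],e=tri((S,s),(T,t)); print(n,P[n],"err",round(e,4))
for n,px in [("pl+x+y",(368.75,237)),("pl+x-y",(435.5,230.5)),("pl-x-y",(441.25,276.25)),("pl-x+y",(373.75,283))]: print(n,onz(T,px,.012))
w=onz(T,(257.7,259.5),.028); print("weight right edge",w,"top disc")
for a,b in [("tab+y","tab-y"),("col+y","col-y"),("pl-x+y","pl-x-y")]:
    d=P[a]-P[b]; print(a,"mid",(P[a]+P[b])/2,"len",np.linalg.norm(d),"yaw",np.arctan2(-d[0],d[1]))
E
```

```text
tab+y [0.5264 0.2032 0.1686] err 0.0009
tab-y [0.5337 0.17   0.1687] err 0.0002
col+y [ 0.5359 -0.1394  0.1424] err 0.0009
col-y [ 0.5404 -0.1848  0.1421] err 0.0006
pl-x+y [ 0.4774 -0.0902  0.0107] err 0.0011
pl-x-y [ 0.4926 -0.2451  0.0095] err 0.0002
pl+x-y [ 0.599  -0.2344  0.0121] err 0.001
jar [0.7175 0.0648 0.0572] err 0.0054
rose [ 0.3895 -0.0202  0.0268] err 0.0008
pl+x+y [ 0.5822 -0.0792  0.012 ]
pl+x-y [ 0.5981 -0.234   0.012 ]
pl-x-y [ 0.4923 -0.2444  0.012 ]
pl-x+y [ 0.4763 -0.0897  0.012 ]
weight right edge [0.5273 0.174  0.028 ] top disc
tab+y mid [0.53   0.1866 0.1686] len 0.03398481015774921 yaw 0.21787625064442354
col+y mid [ 0.5382 -0.1621  0.1422] len 0.0455968405668091 yaw 0.09868886344549883
pl-x+y mid [ 0.485  -0.1677  0.0101] len 0.1556413893045364 yaw 0.09801606927088923
```

Measured heights agree with the text: tab 0.169, plate 0.010–0.012. The frame's middle is (0.537,-0.162) with yaw 0.098, and the hook's is (0.530,0.187) with yaw about 0.22. Next I'll look with the wrist camera from two places above the hook.

```bash
cat >> h.py <<'E'
def down(yaw):
    a=(yaw+np.pi/2)/2; return [0,float(np.cos(a)),float(np.sin(a)),0]
E
python3 - <<'E'
from h import *
import pickle
np.set_printoptions(precision=4,suppress=True)
q=down(.218)
print(robot.inverse_kinematics([.53,.187,.123],q),robot.inverse_kinematics([.537,-.162,.25],down(.098)))
d={}
for i,p in enumerate([[.53,.187,.33],[.47,.187,.33]]):
    robot.move_to(p,q); robot.dwell(.3)
    c=robot.camera_params("wrist"); im=robot.capture("wrist"); d[i]=c; cv2.imwrite(f"pics/w{i}.png",im[:,:,::-1])
    print(robot.get_time_s(),robot.get_ee_pos(),robot.get_wrist_force(), np.array(c['R']), -np.array(c['R']).T@c['t'])
pickle.dump(d,open("w.pkl","wb"))
a=[cv2.imread(f"pics/w{i}.png") for i in (0,1)]
cv2.imwrite("pics/w.png",cv2.resize(np.hstack(a),(800,300)))
E
```

```text
[-0.7448  0.454   0.4393  1.9209 -0.2576  0.8216  0.0504] [-0.5078  0.3776  0.9496  1.8319 -0.3419  1.1071  0.6626]
2.4917 [0.5299 0.1873 0.3299] [ 0.5317  0.3523 -0.5044] [[ 0.9762  0.2167 -0.0007]
 [ 0.2073 -0.9329  0.2944]
 [ 0.0632 -0.2876 -0.9557]] [0.5119 0.269  0.5007]
3.1917 [0.4705 0.1868 0.3298] [ 0.1788 -1.1116  0.2656] [[ 0.9766  0.2151 -0.0005]
 [ 0.2057 -0.9331  0.2949]
 [ 0.063  -0.2881 -0.9555]] [0.4528 0.2686 0.5006]
```

View pics/w.png

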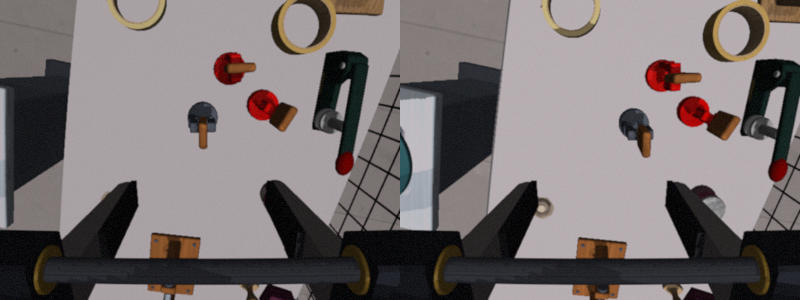

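The wrist pictures show the dark hook at half-scale (203,125) and (637,132-400=237,132), with its tab end pointing down towards the fingers. I'll enlarge both.

```bash
python3 - <<'E'
import cv2,numpy as np
def c(im,x,y,w,h,k): 
    o=cv2.resize(im[y:y+h,x:x+w],None,fx=k,fy=k,interpolation=cv2.INTER_CUBIC)
    for i in range(0,w,10): cv2.putText(o,str(x+i),(i*k,8),0,.3,(0,0,255),1); cv2.line(o,(i*k,9),(i*k,14),(0,0,255),1)
    for j in range(0,h,10): cv2.putText(o,str(y+j),(0,j*k+4),0,.3,(255,0,0),1); cv2.line(o,(20,j*k),(26,j*k),(255,0,0),1)
    return o
a=cv2.imread("pics/w0.png");b=cv2.imread("pics/w1.png")
cv2.imwrite("pics/wc.png",np.hstack([c(a,290,150,80,100,5),c(b,340,160,80,100,5)]))
E
```

```text
(no output)
```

View pics/wc.png

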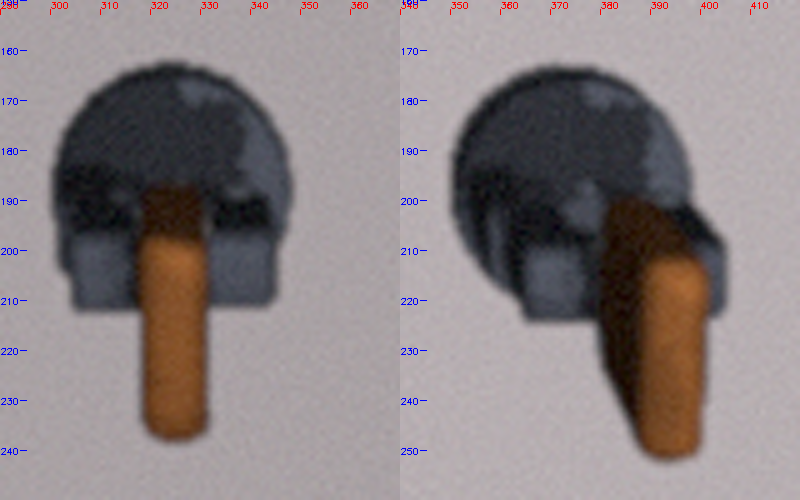

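```bash
python3 - <<'E'
from h import *
import pickle
np.set_printoptions(precision=4,suppress=True)
d=pickle.load(open("w.pkl","rb"));S=robot.camera_params("scene");T=robot.camera_params("top")
a,e=tri((d[0],(324.4,197)),(d[1],(394.8,211.6)));b,f=tri((d[0],(325.2,238)),(d[1],(394,252)))
print(a,b,e,f,(a+b)/2,"yaw",np.arctan2(-(a-b)[0],(a-b)[1]))
a,e=tri((d[0],(324.4,197)),(d[1],(394.8,211.6)),(S,(268.3,159.7)),(T,(232.7,253.3)));b,f=tri((d[0],(325.2,238)),(d[1],(394,252)),(S,(279.3,170.3)),(T,(249.8,249.3)))
print(a,b,e,f,(a+b)/2,"yaw",np.arctan2(-(a-b)[0],(a-b)[1]))
for i in (0,1): print([onz(d[i],p,.168) for p in ([(324.4,197),(325.2,238)],[(394.8,211.6),(394,252)])[i]])
# weight disc (z .028 rim) centre w0
print(onz(d[0],(324.3,187),.028))
E
```

```text
[0.5274 0.2058 0.1644] [0.5355 0.1725 0.1664] 2.154960167772169e-05 0.00010371677696449754 [0.5314 0.1892 0.1654] yaw 0.23851312924779133
[0.5272 0.2054 0.1653] [0.535  0.1719 0.1657] 0.0018108087160898102 0.0017293244480272344 [0.5311 0.1887 0.1655] yaw 0.22889600195287216
[array([0.5272, 0.2065, 0.168 ]), array([0.5353, 0.1731, 0.168 ])]
[array([0.5266, 0.2065, 0.168 ]), array([0.5351, 0.1729, 0.168 ])]
[0.531  0.1914 0.028 ]
```

```bash
python3 - <<'E'
from h import *
np.set_printoptions(precision=4,suppress=True)
q=down(.235)
robot.move_to([.531,.1885,.20],q)
robot.move_straight([.531,.1885,.124],feed=.08); robot.dwell(.2)
f=np.mean([robot.get_wrist_force() for _ in range(5)],0);print("f0",f,robot.get_ee_pos(),robot.get_time_s())
robot.set_gripper(0,40); print(robot.get_opening(),robot.get_gripper_force(),robot.get_time_s())
robot.move_straight([.531,.1885,.28],feed=.12); robot.dwell(.2)
print(np.mean([robot.get_wrist_force() for _ in range(5)],0),robot.get_opening(),robot.get_time_s())
u=np.array([np.cos(.098),np.sin(.098)]);C=np.array([.5375,-.162])
p=C-.08*u; robot.move_to([*p,.28],down(.098)); robot.move_straight([*p,.2155],feed=.1); robot.dwell(.3)
for n in("scene","top","wrist"): cv2.imwrite(f"pics/g_{n}.png",robot.capture(n)[:,:,::-1])
print(robot.get_ee_pos(),robot.get_opening(),robot.get_time_s(),robot.get_wrist_force())
S=cv2.imread("pics/g_scene.png")[240:420,270:430];W=cv2.imread("pics/g_wrist.png")
cv2.imwrite("pics/g.png",np.hstack([cv2.resize(S,(480,540)),cv2.resize(W,None,fx=.5,fy=.5)[:].repeat(1,0) if 0 else cv2.copyMakeBorder(cv2.resize(W,(320,240)),0,300,0,0,0)]))
E
```

```text
f0 [-0.0599 -0.4098  0.1017] [0.5313 0.1886 0.1245] 5.1167
0.011798246568037523 39.99868869781494 6.3
[-0.316  -0.0484 -2.7519] 0.011873183778197264 7.95
[ 0.458  -0.1698  0.2157] 0.011557825679501947 10.5583 [ 0.5428 -0.7697 -2.7728]
```

View pics/g.png

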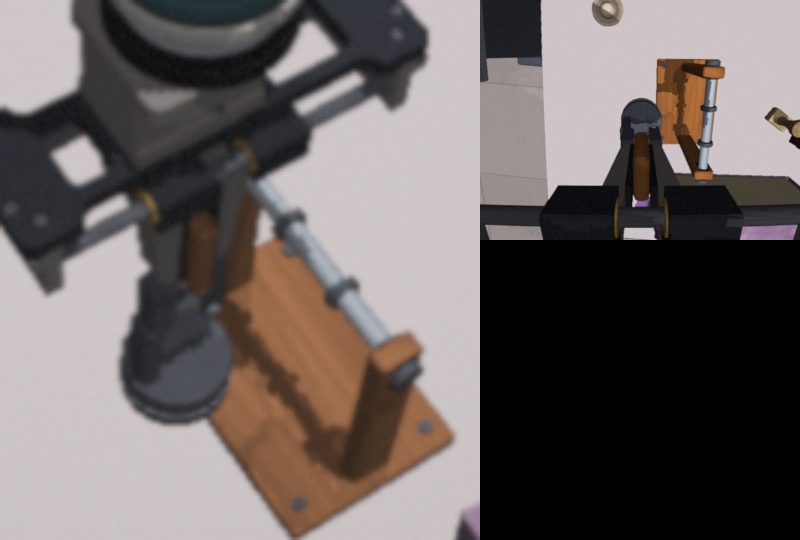

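The hook is gripped upright and weighs about 2.8 N. It stands on the frame's near side with the mouth facing the bar. Now I'll move it in over the bar and feel downwards.

```bash
cat >> h.py <<'E'
U=np.array([np.cos(.098),np.sin(.098)]);C=np.array([.5375,-.162])
def F(): 
    r=[]
    for _ in range(4): r.append(robot.get_wrist_force()); robot.dwell(.02)
    return np.mean(r,0)
def go(s,z,feed=.03): robot.move_straight([*(C+s*U),z],feed=feed)
E
python3 - <<'E'
from h import *
np.set_printoptions(precision=3,suppress=True)
for s in(-.045,-.02,-.01,0):
    go(s,.2155,.06); f=F(); print(s,f)
    if np.hypot(*f[:2])>4: print("STOP"); raise SystemExit
z=.2155; f0=F()
for z in [.203,.197]+list(np.arange(.195,.181,-.001)):
    go(0,z,.04 if z>.195 else .02); f=F(); print(round(z,4),f,round(robot.get_ee_pos()[2],4),round(robot.get_time_s(),2))
    if f[2]-f0[2]>9 or np.hypot(*f[:2])>5: print("STOP"); break
E
```

```text
-0.045 [-0.164  0.265 -2.522]
-0.02 [-0.1    0.077 -2.671]
-0.01 [-0.132 -0.016 -2.589]
0 [ 0.008  0.11  -2.35 ]
0.203 [ 0.198  0.223 -2.997] 0.203 13.36
0.197 [ 0.078  0.224 -1.848] 0.1969 13.72
0.195 [ 0.217  0.115 -2.274] 0.195 14.04
0.194 [-0.086  0.294 -1.841] 0.194 14.36
0.193 [ 0.203 -0.313 -1.838] 0.193 14.68
0.192 [ 1.911 -0.112  0.397] 0.1924 14.99
0.191 [3.759 0.231 4.157] 0.1917 15.31
0.19 [ 4.432 -0.172  4.789] 0.1905 15.62
0.189 [ 5.158 -0.653  4.644] 0.1893 15.94
STOP
```

Contact came at TCP z 0.1925, which puts the bar at about 0.138. A slanted push of about 7 N is what the latch should give, so I'll go on with a slightly wider lateral limit.

```bash
python3 - <<'E'
from h import *
np.set_printoptions(precision=3,suppress=True)
z=.188;s=0
while z>.164:
    go(s,z,.02); f=F(); p=robot.get_ee_pos(); print(round(z,4),f,p,round(robot.get_time_s(),2))
    if f[2]+2.6>10 or np.hypot(*f[:2])>9: print("STOP"); break
    z-=.001 if z>.1735 else .0005
E
```

```text
0.188 [ 5.563 -0.188  3.447] [ 0.538 -0.162  0.188] 16.26
0.187 [ 6.071 -0.235  3.013] [ 0.538 -0.162  0.187] 16.57
0.186 [ 6.489 -0.284  2.659] [ 0.539 -0.162  0.186] 16.89
0.185 [6.535 0.143 2.239] [ 0.539 -0.162  0.185] 17.21
0.184 [7.328 0.154 1.433] [ 0.539 -0.162  0.184] 17.52
0.183 [ 7.016 -0.857  0.376] [ 0.539 -0.162  0.183] 17.84
0.182 [7.2   0.327 0.371] [ 0.538 -0.162  0.182] 18.16
0.181 [ 6.938  0.419 -0.509] [ 0.538 -0.162  0.181] 18.48
0.18 [ 7.016  0.513 -0.76 ] [ 0.538 -0.162  0.18 ] 18.79
0.179 [ 6.995 -0.098 -0.77 ] [ 0.538 -0.162  0.178] 19.11
0.178 [ 6.497  0.251 -1.079] [ 0.538 -0.162  0.177] 19.43
0.177 [ 6.446 -0.597 -1.893] [ 0.538 -0.161  0.176] 19.74
0.176 [ 6.243  0.043 -2.434] [ 0.538 -0.161  0.175] 20.06
0.175 [ 6.855  0.566 -3.792] [ 0.538 -0.161  0.174] 20.38
0.174 [ 6.935 -0.361 -4.813] [ 0.538 -0.161  0.173] 20.69
0.173 [ 7.327  0.07  -6.006] [ 0.538 -0.161  0.172] 21.01
0.1725 [ 7.409  0.187 -6.558] [ 0.537 -0.161  0.171] 21.32
0.172 [ 7.565  0.087 -6.382] [ 0.538 -0.161  0.171] 21.64
0.1715 [ 7.798  0.352 -7.184] [ 0.537 -0.161  0.17 ] 21.96
0.171 [ 7.234  0.873 -4.558] [ 0.537 -0.161  0.17 ] 22.27
0.1705 [ 6.41   1.305 -3.093] [ 0.537 -0.161  0.169] 22.59
0.17 [ 5.605  1.315 -0.816] [ 0.537 -0.161  0.169] 22.91
0.1695 [5.222 1.433 1.182] [ 0.538 -0.161  0.169] 23.23
0.169 [4.78  2.351 3.648] [ 0.538 -0.161  0.169] 23.54
0.1685 [4.483 2.611 4.825] [ 0.538 -0.161  0.169] 23.86
0.168 [5.15  2.15  4.953] [ 0.538 -0.161  0.168] 24.18
0.1675 [4.848 1.448 6.298] [ 0.538 -0.162  0.168] 24.49
0.167 [5.287 1.761 6.961] [ 0.539 -0.162  0.168] 24.81
0.1665 [5.704 1.47  7.47 ] [ 0.539 -0.162  0.167] 25.12
STOP
```

```bash
python3 - <<'E'
from h import *
np.set_printoptions(precision=4,suppress=True)
for s in (.001,.002,.003,.004):
    go(s,.1665,.02); f=F(); p=robot.get_ee_pos(); print(s,f,p,(p[:2]-C)@U,round(robot.get_time_s(),2))
    if abs(f[:2]@U)<1.2 or f[2]+2.6>13: break
for z in (.1665,.166):
    go(s,z,.02); f=F(); print(z,f,robot.get_ee_pos(),robot.get_time_s())
    if f[2]+2.6>13:break
I=robot.capture("scene")[:,:,::-1]; cv2.imwrite("pics/s2.png",I)
W=robot.capture("wrist")[:,:,::-1]; cv2.imwrite("pics/w2.png",W)
E
```

```text
0.001 [5.3606 1.4063 6.996 ] [ 0.5394 -0.1618  0.1672] 0.0018862502044074863 25.44
0.002 [3.4945 1.4987 8.3019] [ 0.5396 -0.1618  0.167 ] 0.002061658558871138 25.76
0.003 [ 0.6822  1.1087 10.1867] [ 0.5397 -0.1618  0.167 ] 0.002189175120145926 26.07
0.1665 [ 0.9486  1.4052 10.3351] [ 0.5397 -0.1618  0.167 ] 26.3917
0.166 [-0.7398  1.417  14.1693] [ 0.5397 -0.1619  0.167 ] 26.7083
```

The bar is home: it stops rigidly at TCP z 0.1670 and the side force is gone. Now I'll tug; the shut latch should bear about 6 mm higher.

```bash
python3 - <<'E'
from h import *
np.set_printoptions(precision=4,suppress=True)
for z in [.168,.1695,.171]+list(np.arange(.172,.180,.0005)):
    go(.0024,z,.02); f=F(); p=robot.get_ee_pos(); print(round(z,4),f,p,round(robot.get_time_s(),2))
    if -f[2]-2.6>8: 
        robot.dwell(.5); print("TUG",F(),robot.get_ee_pos(),robot.get_time_s()); break
E
```

```text
0.168 [2.1132 0.5312 2.5137] [ 0.5392 -0.1618  0.1676] 27.13
0.1695 [-0.2612 -0.0622 -1.9554] [ 0.5385 -0.1616  0.1686] 27.45
0.171 [-0.1724  0.5319 -2.4815] [ 0.5397 -0.1618  0.1709] 27.77
0.172 [-0.0415 -0.1145 -2.3447] [ 0.5399 -0.1618  0.1721] 28.08
0.1725 [ 0.1492 -0.4906 -2.0745] [ 0.5399 -0.1618  0.1725] 28.4
0.173 [-0.0462 -0.1355 -1.8928] [ 0.5399 -0.1618  0.173 ] 28.72
0.1735 [ 0.2942  0.3287 -2.1528] [ 0.5399 -0.1618  0.1735] 29.03
0.174 [-0.0376  0.3919 -2.3148] [ 0.5399 -0.1618  0.174 ] 29.35
0.1745 [-0.1351 -0.2301 -4.102 ] [ 0.5398 -0.1617  0.1744] 29.67
0.175 [ 0.9197 -0.2248 -7.0842] [ 0.5397 -0.1616  0.1746] 29.98
0.1755 [  1.6279  -0.3918 -13.3348] [ 0.5396 -0.1616  0.1749] 30.3
TUG [  2.1799  -0.4751 -17.711 ] [ 0.5396 -0.1616  0.1751] 30.8667
```

Free travel of about 7 mm ended in a firm stop that held at 10–15 N, so the latch is shut. I'll lower it until the bar carries the weight, then let go.

```bash
python3 - <<'E'
from h import *
np.set_printoptions(precision=4,suppress=True)
go(.0022,.1715,.02)
for z in np.arange(.170,.1655,-.0005):
    go(.0022,z,.02); f=F()
    if f[2]>-.8: break
print(z,f,robot.get_ee_pos(),robot.get_time_s())
robot.set_gripper(.04); robot.dwell(.4)
p=robot.get_ee_pos(); print(F(),p,robot.get_opening(),robot.get_time_s())
robot.move_straight([p[0],p[1],.30],feed=.08); 
robot.move_to([.42,.02,.36],down(.098)); robot.dwell(1)
print(robot.get_time_s())
a=robot.capture("scene")[:,:,::-1];b=robot.capture("top")[:,:,::-1]
cv2.imwrite("pics/end_s.png",a);cv2.imwrite("pics/end_t.png",b)
cv2.imwrite("pics/end.png",np.hstack([cv2.resize(a[250:430,300:440],(420,540)),cv2.resize(b[200:290,365:455],(378,378),interpolation=2) if 0 else cv2.resize(b[180:315,360:455],(380,540))]))
E
```

```text
0.167 [-0.4125 -0.1083 -0.3664] [ 0.5397 -0.1618  0.1672] 33.4333
[-0.3403  0.0818 -0.0065] [ 0.5397 -0.1618  0.167 ] 0.04022137669488733 34.4833
38.2
```

View pics/end.png

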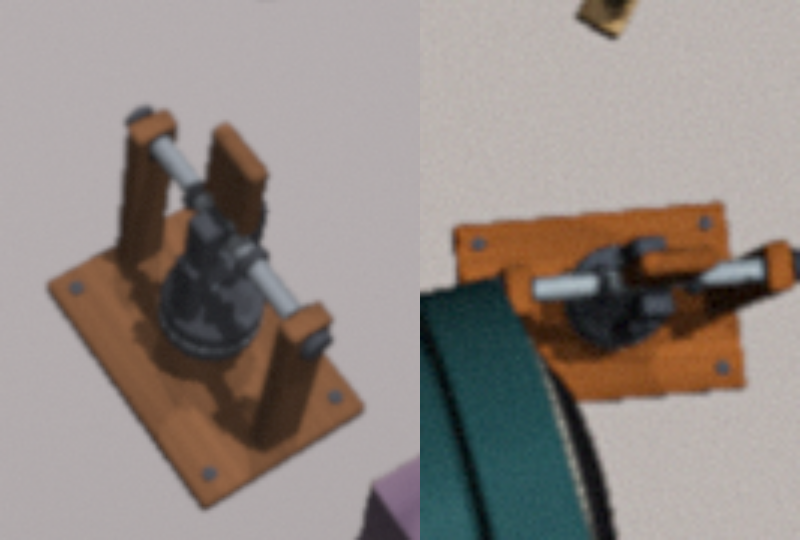

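The end picture shows the weight hanging from the bar between the collars with the gripper away. I'll check the uprightness numerically, then hand in.

```bash
python3 - <<'E'
from h import *
X,e=tri((robot.camera_params("scene"),(380,298.3)),(robot.camera_params("top"),(427.5,245)))
print(X,e)
tilt=np.hypot(X[0]-.5397,X[1]+.1618)/.074; print(tilt)
if tilt<.15: print(robot.sign_off(),robot.get_time_s())
E
```

```text
[ 0.53664417 -0.16423357  0.22088475] 8.830148417262049e-05
0.05278989360315241
the job is handed in; nothing more can be done
the job is handed in; nothing more can be done
```

The dark weight is hanging on the bar between the collars, nearly upright. The latch held a tug of about 10–15 N, and the job was handed in at about 38 s. My last picture check put the tab's top about 10 mm higher than the arm readings imply; I put that down to rough pixel reading and did not recheck it.

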